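# Clear the drying slats and stow the finish jars in the divided crate

### The arm

A 6-joint arm with a two-finger parallel gripper is mounted at the origin on the work surface. World frame = base frame: x ahead of the robot, y to its left, z up, the work surface at z = 0. Lengths are in mm, angles in rad, forces in N, time in s.
With the tool pointing down it reaches from about 325 to 875 mm from the base axis. Payload 4.4 kg.
Tool frame: the origin (TCP) lies on the centre line of the jaws, within the pads' length; the fingertips stand ahead of it and the grasp point (between the pads) lies 6 mm ahead of it (ctrl.tcp_to_tips is the z of the fingertips in the tool frame, in mm); z points along the fingers, y is the line along which they close (so a half turn about z gives the same grasp; the last joint's range is limited). The gripper opens to 85 mm and grips with 20 to 120 N. Pads are 22 mm wide; open, the fingers measure 114 mm over their backs; the gripper's body (76 mm by 85 mm) begins 54 mm behind the grasp point. The pads swing forward as they close: fully open they stand 13 mm farther back than shut.
Start: joints at [1.181, 0.207, 1.542, -0, 1.393, -0.15], TCP at [136.577, 558.547, 256.282] pointing down, gripper open.
Joint ranges: [-2.73, 2.73], [-0.86, 2.22], [0.23, 2.46], [-1.11, 4.25], [0.08, 2.63], [-2.82, 2.82]. Speed limits (rad/s): [2.79, 2.79, 3.14, 3.14, 3.14, 3.14].

### API

Orientations are given as a 3x3 rotation matrix whose columns are the frame's x, y, z axes.
In Python, from plant import ctrl, sensors, optics gives the robot as it stands. Calls block until the motion is done:
- ctrl.move_ptp(position, orientation): joint-space move of the TCP to a pose.
- ctrl.move_l(position, rot=None, vel=150, threshold=None): straight line of the TCP; rot=None keeps the orientation; vel is the mean speed in mm/s. With threshold (N) it stops when the force on the tool has changed by that much, and returns True; else False.
- ctrl.set_joints(angles): joint-space move.
- ctrl.gripper_to(opening, force=None): finger opening in mm; force is the grip in N (None keeps the last); returns when the fingers have stopped.
- ctrl.hold(seconds).
- ctrl.solve_ik(position, orientation): joint angles nearest the present ones, or None.
- sensors.read_state(): the state.
- optics.grab_frame(name): name is "side" or "top" or "wrist"; returns (picture, depth): 384x512x3 uint8, red, green, blue; 384x512 float32, mm along the optical axis (not along the pixel's ray), 0 where there is no reading.
- optics.camera_params(name): a dict with "mtx" (3x3 intrinsics, pixels), "R" (3x3) and "t" (3): a world point X has camera coordinates R X + t; the wrist camera has in their place "T_tool_cam" (4x4, takes a point from camera to tool coordinates, whose origin is the TCP and whose axes are the flange's). Camera axes: x right, y down, z forward; pixel columns grow to the right and rows downward; lengths in mm; the calibration is good to about 2 mm. A picture is of the moment at which its call begins: read the wrist's pose just before it. camera_params takes no time and is no camera call.
A pose or a line that the arm cannot do raises ctrl.MotionError and nothing moves.
- ctrl.finish_job(): hands the job in; it is judged then, once.
The state is a dict: "t": time; "q": joint angles; "qvel": joint speeds; "tau": joint torques, N m; "eef_pos": TCP position; "eef_rot": TCP orientation; "force": force on the tool from outside, world axes, zero at the start; "wrist_torque": the same for the moment, N m; "grip_width": finger opening in mm; "grasp_force": force on a finger pad.
Only numpy, scipy, OpenCV 4.12 (cv2) and the standard library are available. Lean on these libraries where they do the work, as an engineer would, in place of code of your own. Each camera call takes 0.05 s, during which the arm holds its last target. There are 200 camera calls.

### The job

Lay the two dark slats that lie across the crate on the drying stack as its next layer: square across the loose pale slats, each centred straight above one of the two bottom slats. Stand the two amber jars upright in the crate's two empty cells, one jar to a cell, flat on the cork. Set everything down gently rather than dropping it, keep the jars upright, and leave the tins, the rest of the stack and the gouges where they are.

Things in the scene. Friction and masses are not known exactly. Their poses are not given: they have to be found in the camera images.
- crate: open plywood crate, 150 x 222 x 60 mm high, fixed to the bench, with 2 cells along its x by 3 along its y; all walls and dividers are 6 mm thick and reach the rim at 60 mm, the floor is 6 mm thick, each cell is 66 x 66 mm inside. Cell centres at x = -36, +36 and y = -72, 0, +72 mm in its frame. Origin: centre of the underside, z up. Four cells hold tins, two are empty
- jar_a: closed amber glass jar with a black lid and white paper band, to be put in the crate: 48 mm across, 102 mm tall (straight glass to 84 mm, then lid 45 mm across), 220 g. Origin: centre of the underside, z up
- jar_b: the same jar with a white lid
- pad_a: cork disc fixed on the floor of one empty cell, 54 mm across, 4 mm thick. Origin: centre of its underside, 6 mm above the crate's underside
- pad_b: the same cork disc in the other empty cell
- slat_a: dark stained wooden slat, 180 mm long (its x), 24 mm wide (its y), 16 mm thick (its z), 45 g, at the start lying on the crate's rim along the crate's x across the two cells of an outer column (near y = -72 mm). Origin: centre of the underside
- slat_b: the other dark slat, same size, at the start across the crate's other outer column (near y = +72 mm)
- stand: drying stack's grey base board, 190 x 190 x 12 mm, fixed, with the bottom layer fixed on it: two pale slats (180 x 24 x 16 mm) along its y, centred at x = -55 and +55 mm, tops 28 mm above the bench. The loose second layer runs along its x, tops at 44 mm. The third layer, to be laid, goes along its y again at x = -55 and +55 mm. Origin: centre of the underside, z up
- under_a: pale loose slat of the stack's second layer, 180 (its x) x 24 x 16 mm, lying along the stand's x at y = -55 mm. Origin: centre of the underside. Not to be shifted
- under_b: the other pale loose slat of the second layer, at y = +55 mm on the stand
- tin_a: green round wax tin, 56 mm across, 45 mm tall, standing in a cell of the crate, below its rim; stays there. Origin: centre of the underside
- tin_b: red round wax tin, 56 mm across, 45 mm tall, standing in a cell of the crate, below its rim; stays there. Origin: centre of the underside
- tin_c: dark grey round wax tin, 56 mm across, 45 mm tall, standing in a cell of the crate, below its rim; stays there. Origin: centre of the underside
- tin_d: blue round wax tin, 56 mm across, 45 mm tall, standing in a cell of the crate, below its rim; stays there. Origin: centre of the underside
- gouge_a: carving gouge, wooden handle with orange end, 250 mm long, lying at the far side of the bench; leave alone. Origin: on the bench under its middle
- gouge_b: carving gouge with yellow end, 250 mm long, lying at the far side; leave alone. Origin: on the bench under its middle
Things that resemble listed ones, but are neither listed nor needed, are in the scene too. Leave any red look-alike of the jar_a alone.

How it is judged (in metres and radians):
At the end, for the whole second after the job is handed in: Dark slats at rest flat on the stack along the stand's y (within 8 deg), one at x = -55 and one at +55 mm (within 18), y = 0 (within 22), undersides at 44 mm (within 4); each jar at rest, upright (within 4 deg), on its own cork disc, within 14 mm of its centre (((x of slat_a in the frame of stand between 0.037 and 0.073 m and x of slat_b in the frame of stand between -0.073 and -0.037 m) or (x of slat_a in the frame of stand between -0.073 and -0.037 m and x of slat_b in the frame of stand between 0.037 and 0.073 m)) and ((horizontal distance between jar_a and pad_a below 0.014 m and z of jar_a in the frame of pad_a between -0.001 and 0.009 m and horizontal distance between jar_b and pad_b below 0.014 m and z of jar_b in the frame of pad_b between -0.001 and 0.009 m) or (horizontal distance between jar_a and pad_b below 0.014 m and z of jar_a in the frame of pad_b between -0.001 and 0.009 m and horizontal distance between jar_b and pad_a below 0.014 m and z of jar_b in the frame of pad_a between -0.001 and 0.009 m)) and z of slat_a in the frame of stand between 0.04 and 0.048 m and y of slat_a in the frame of stand between -0.022 and 0.022 m and angle between the x axis of each of slat_a, slat_b and the y axis of stand, either way round below 0.15 rad and angle between each of slat_a, slat_b's own z axis and vertical below 0.06 rad and linear speed of each of slat_a, slat_b, jar_a, jar_b below 0.02 m/s and z of slat_b in the frame of stand between 0.04 and 0.048 m and y of slat_b in the frame of stand between -0.022 and 0.022 m and angle between each of jar_a, jar_b's own z axis and vertical below 0.08 rad); the robot touches nothing.
It fails at once if a jar or a dark slat is dropped (it falls free of the fingers faster than 0.6 m/s, about 20 mm) ((linear speed of jar_a above 0.6 m/s and contact force between the fingers and jar_a below 0.05 N) or (linear speed of jar_b above 0.6 m/s and contact force between the fingers and jar_b below 0.05 N) or (linear speed of slat_a above 0.6 m/s and contact force between the fingers and slat_a below 0.05 N) or (linear speed of slat_b above 0.6 m/s and contact force between the fingers and slat_b below 0.05 N)).
It fails at once if a jar is tipped more than 35 degrees (angle between any of jar_a, jar_b's own z axis and vertical above 0.6 rad).
It fails at once if a tin in the crate is moved by more than 25 mm (distance of any of tin_a, tin_b, tin_c, tin_d from where it was at the start of the episode above 0.025 m).
It fails at once if a pale slat of the stack is moved by more than 15 mm (distance of any of under_a, under_b from where it was at the start of the episode above 0.015 m).
It fails at once if a gouge is moved by more than 30 mm (distance of any of gouge_a, gouge_b from where it was at the start of the episode above 0.03 m).
It also fails if it takes over 72 s, if anything falls off the work surface, if the arm or the gripper's body presses on something with over 40 N, if the wrist force passes 120 N, or if a joint passes its speed limit or range.

## Working session

There is one attempt and no reset: what is moved stays moved. The work goes in short steps, each a Python script; the robot and the scene stay as the last script left them, time stands still between calls to the robot, and variables do not carry over. Pictures are saved under pics/ and viewed, at most 10 in all, crops included, and the job is handed in when it is done.

```bash
ls; mkdir -p pics; python3 - <<'E'
from plant import ctrl,sensors,optics
import cv2,numpy as np
for n in("top","side"):
    p,d=optics.grab_frame(n);np.savez(f"pics/{n}0.npz",p=p,d=d)
    cv2.imwrite(f"pics/{n}0.png",cv2.resize(p[...,::-1],(800,600)))
    c=optics.camera_params(n);print(n,c["mtx"],c["R"],c["t"], (d==0).mean())
print(optics.camera_params("wrist"),ctrl.tcp_to_tips,sensors.read_state()["t"])
E
```

```text
pics
top [[465.13807118   0.         253.97574588]
 [  0.         465.13807118 190.00872285]
 [  0.           0.           1.        ]] [[-0.00391478 -0.99988292  0.01479233]
 [-0.98817898  0.00160108 -0.15329626]
 [ 0.15325463 -0.01521759 -0.98806955]] [ -48.05048463  638.79361221 1218.98473102] 0.004145304361979167
side [[454.03875019   0.         251.01643894]
 [  0.         454.03875019 195.98024312]
 [  0.           0.           1.        ]] [[-0.86874652 -0.49499553  0.0160906 ]
 [-0.38520579  0.65492503 -0.65014591]
 [ 0.31128118 -0.57101019 -0.75963899]] [531.5772572  314.59638433 851.76174402] 0.003911336263020833
{'mtx': array([[323.31743689,   0.        , 259.2103613 ],
       [  0.        , 323.31743689, 192.38610456],
       [  0.        ,   0.        ,   1.        ]]), 'T_tool_cam': array([[-1.19107212e-03, -9.54288084e-01, -2.98885987e-01,
         7.61498286e+01],
       [ 9.99999279e-01, -1.18256423e-03, -2.09324983e-04,
        -7.19850351e-01],
       [-1.53695541e-04, -2.98886021e-01,  9.54288805e-01,
        -1.17705550e+02],
       [ 0.00000000e+00,  0.00000000e+00,  0.00000000e+00,
         1.00000000e+00]])} 25.0 0.1
```

View pics/top0.png

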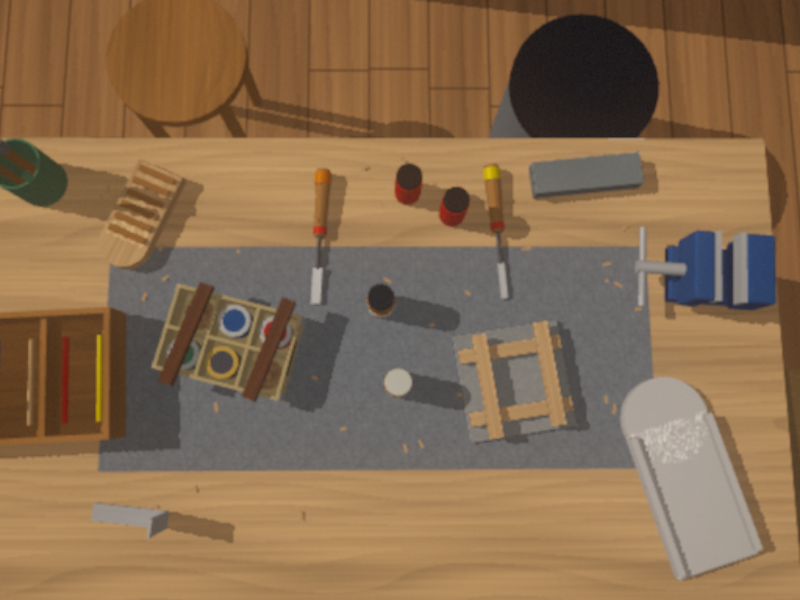

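View pics/side0.png

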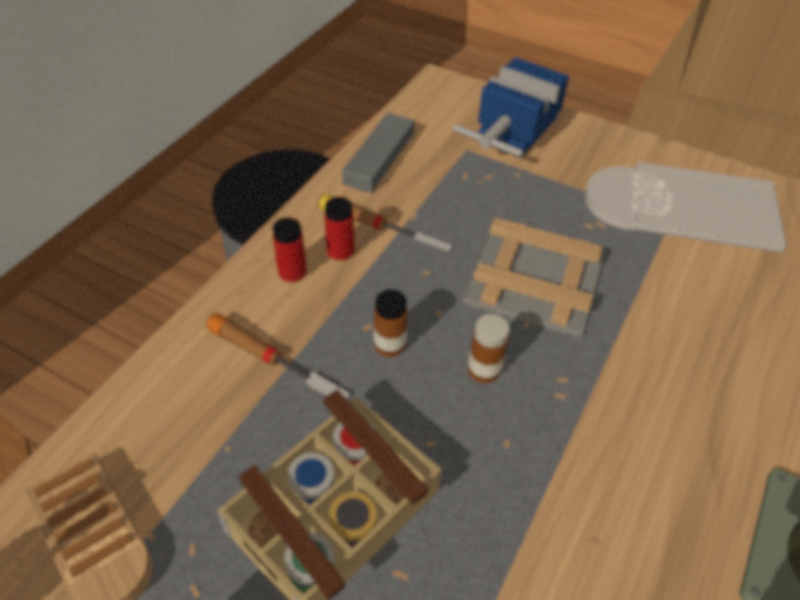

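The top view (800x600 pixels) shows these candidates:
- **Jars:** amber jar with black lid at (380,298) and with white lid at (398,382). The red look-alikes with black lids at (408,183) and (454,205) are rejected by colour.
- **Dark slats:** at (187,333) and (269,348), on the crate. The wooden rack at (145,215) and the tool tray at (60,375) are not slats to move.
- **Crate and stack:** empty cells at far-left (~180,305) and near-right (~262,380), partly under the slats. The stack is at (515,380), with its loose layer running up and down in the picture.

The side view agrees: amber jars at (390,322) and (488,348), red ones at (290,250) and (338,228).

```bash
cat > h.py <<'E'
import numpy as np,cv2
def cloud(d,c):
    v,u=np.mgrid[:384,:512]; r=np.stack([u,v,np.ones_like(u)],-1)@np.linalg.inv(c["mtx"]).T
    return (r*d[...,None]-c["t"])@c["R"]
def rect(P): # xy points -> centre,(long,short),angle of long side; outlier-trimmed by rasterising
    m=np.zeros((1000,1200),np.uint8);i=np.round(P+[0,600]).astype(int)
    ok=(i>=0).all(1)&(i[:,0]<1000)&(i[:,1]<1200);m[i[ok,0],i[ok,1]]=255
    m=cv2.morphologyEx(m,cv2.MORPH_CLOSE,np.ones((7,7)))
    cs=[c[:,0,::-1]-[0,600] for c in cv2.findContours(m,0,1)[0] if cv2.contourArea(c)>60]
    (c,s,a)=cv2.minAreaRect(np.vstack(cs).astype(np.float32))
    if s[0]<s[1]: s=s[::-1];a+=90
    return np.round(c,1),np.round(s,1),(a+90)%180-90
E
python3 - <<'E'
from h import *
from plant import optics
for n in("top","side"):
    f=np.load(f"pics/{n}0.npz");X=cloud(f["d"],optics.camera_params(n));hsv=cv2.cvtColor(f["p"],cv2.COLOR_RGB2HSV)
    x,y,z=np.moveaxis(X,-1,0);print(n,"bench z",np.median(z[(x>300)&(x<450)&(abs(y)<60)]))
    if n=="top":
        v,u=np.mgrid[:384,:512];U,V=u*1.5625,v*1.5625
        for k,(a,b) in dict(jar_a=(380,298),jar_b=(398,382),sl=(187,333),sr=(269,348),crate=(228,343),stand=(515,380)).items():
            q=(abs(U-a)<4)&(abs(V-b)<4);print(k,np.median(X[q],0).round(),np.median(hsv[q],0))
    reg=(x>330)&(x<680)&(y>100)
    dark=reg&(z>66)&(z<86)
    L,lab,st,ce=cv2.connectedComponentsWithStats(dark.astype(np.uint8))
    for i in range(1,L):
        if st[i,4]>150:print("slat",rect(X[lab==i][:,:2]),np.median(z[lab==i]))
    print("crate",rect(X[reg&(y>140)&(z>54)&(z<65)][:,:2]))
    for zz in((92,110),):
        m=(x>330)&(x<600)&(abs(y)<120)&(z>zz[0])&(z<zz[1])
        L,lab,st,ce=cv2.connectedComponentsWithStats(m.astype(np.uint8))
        for i in range(1,L):
            if st[i,4]>60:
                (c,r)=cv2.minEnclosingCircle(X[lab==i][:,:2].astype(np.float32));print("jar",np.round(c),r,np.median(z[lab==i]),X[lab==i].mean(0).round(1))
    s=(x>300)&(x<640)&(y<-60)&(y>-330)
    print("stand",rect(X[s&(z>7)&(z<50)][:,:2]))
    L,lab,st,ce=cv2.connectedComponentsWithStats((s&(z>37)&(z<50)).astype(np.uint8))
    for i in range(1,L):
        if st[i,4]>150:print("under",rect(X[lab==i][:,:2]),np.median(z[lab==i]))
E
```

```text
top bench z 1.610526037864197
jar_a [628. -20. 103.] [12. 22. 48.]
jar_b [489. -51. 103.] [ 21.  32. 176.]
sl [574. 304.  76.] [ 11. 147.  93.]
sr [547. 167.  76.] [ 11. 142.  94.]
crate [559. 245.  20.] [ 19. 107. 143.]
stand [ 496. -260.   12.] [ 18.  25. 130.]
slat (array([573.2, 310.8]), array([180.3,  28.3]), -21.250503540039062) 76.345237127386
slat (array([546.8, 169.5]), array([179.8,  26.4]), -21.447731018066406) 75.74563589759121
slat (array([503.4, 517.3]), array([220.2, 174.6]), 2.8912696838378906) 78.54834494966957
crate (array([544. , 351.7]), array([414.5, 223.2]), -81.41087341308594)
jar [489. -48.] 22.01211166381836 102.00652450074291 [488.8 -48.5 102.2]
stand (array([ 493.4, -250.8]), array([192.3, 183.3]), 8.13010311126709)
under (array([ 505.7, -311.5]), array([179.7,  25.3]), 8.494376182556152) 43.45548176572892
under (array([ 483.9, -203.7]), array([179.2,  25.4]), 8.972625732421875) 43.93760891770741
side bench z 0.4827873059961342
slat (array([545.7, 165.8]), array([181.6,  26.4]), -21.009689331054688) 75.64303555075992
slat (array([572.5, 306.3]), array([181.8,  25.3]), -20.87902069091797) 75.66316944167258
crate (array([556.8, 239.6]), array([225.1, 159. ]), 75.31121826171875)
jar [487. -53.] 23.25664520263672 101.64910903183824 [486.9 -49.5 101. ]
stand (array([ 491.2, -246.7]), array([190.8, 170.8]), 8.637130737304688)
under (array([ 504.4, -314.6]), array([179.4,  28.8]), 7.21426248550415) 43.62844716327538
under (array([ 482.6, -207.8]), array([179.8,  28.9]), 9.130176544189453) 43.574872004787395
```

```bash
cat >> h.py <<'E'
from plant import ctrl,sensors,optics
def R(deg):
    a=np.radians(deg);c,s=np.cos(a),np.sin(a);return np.array([[c,s,0],[s,-c,0],[0,0,-1.]])
def best(p,deg):
    q0=np.array(sensors.read_state()["q"]);o=[]
    for k in(0,180):
        q=ctrl.solve_ik(p,R(deg+k))
        if q is not None:o.append((abs(np.array(q)[5]-q0[5])+0.3*abs(q[5]),deg+k))
    return R(min(o)[1])
def st(tag=""):
    s=sensors.read_state();print(tag,round(s["t"],2),np.round(s["eef_pos"],1),"w",round(s["grip_width"],1),"gf",round(s["grasp_force"],1),"F",np.round(s["force"],1))
def pick(xy,deg,z,open_,force,hi=250,lift=None):
    p=[*xy,hi];ctrl.gripper_to(open_,force) if abs(sensors.read_state()["grip_width"]-open_)>3 else 0
    ctrl.move_ptp(p,best(p,deg));ctrl.move_l([*xy,z+15],vel=250);print("hit",ctrl.move_l([*xy,z],vel=60,threshold=8))
    st("down");ctrl.gripper_to(0,force);st("grip");ctrl.move_l([*xy,z+20],vel=80);ctrl.move_l([*xy,lift or hi],vel=250);st("up")
def place(xy,deg,z,open_,hi=250,slow=15,over=3,th=5):
    p=[*xy,hi];ctrl.move_ptp(p,best(p,deg));ctrl.move_l([*xy,z+slow],vel=250)
    print("touch",ctrl.move_l([*xy,z-over],vel=25,threshold=th));st("set");ctrl.gripper_to(open_);st("open")
    ctrl.move_l([*xy,z+40],vel=100);ctrl.move_l([*xy,hi],vel=300);st("clear")
E
python3 - <<'E'
from h import *
pick((546.3,167.6),-21.2,88,60,30,hi=230)
cv2.imwrite("pics/w1.png",optics.grab_frame("wrist")[0][...,::-1])
E
```

```text
hit False
down 3.58 [546.2 167.6  88. ] w 60.2 gf 0.0 F [ 0.1 -0.1  0.4]
grip 3.98 [546.7 167.6  88.5] w 23.3 gf 29.9 F [0.2 0.3 1.2]
up 5.03 [545.4 167.5 228.7] w 23.0 gf 29.7 F [-1.1 -0.7 -1. ]
```

View pics/w1.png

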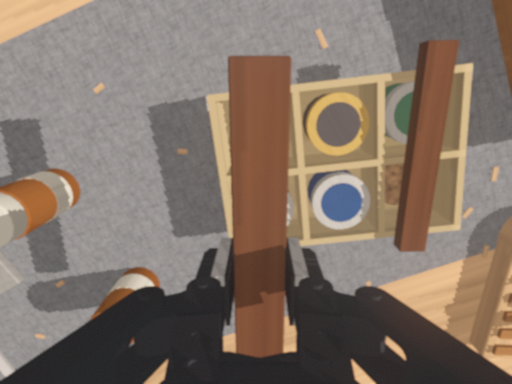

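The wrist view shows the slat held straight between the fingers at (260,200). The other slat is still on the crate at (427,145), and the cork shows in the empty cell at (393,185). I'll place this slat, then move the second one.

```bash
python3 - <<'E'
from h import *
place((548.6,-251.3),98.5,72,50,hi=230)
p,d=optics.grab_frame("top");X=cloud(d,optics.camera_params("top"));x,y,z=np.moveaxis(X,-1,0)
s=(x>300)&(x<680)&(y<-100)&(y>-400)&(z>54)&(z<68);print(rect(X[s][:,:2]),np.median(z[s]),s.sum())
E
```

```text
touch True
set 7.94 [ 548.6 -251.4   72.4] w 23.2 gf 30.2 F [-0.8 -0.1  2.9]
open 8.32 [ 547.7 -250.7   71.2] w 50.0 gf 0.0 F [-0.1 -0.3 -0.2]
clear 9.41 [ 548.6 -251.3  230.4] w 50.1 gf 0.0 F [-0.  -0.1 -0.4]
(array([ 540.4, -196.8]), array([74.1, 24.2]), -81.08507347106934) 60.126667803750365 231
```

```bash
python3 - <<'E'
from h import *
pick((572.8,308.5),-21,88,50,30,hi=230)
place((439.8,-267.5),98.5,72,50,hi=230)
ctrl.gripper_to(75,30)
p=[470,60,330];ctrl.move_ptp(p,best(p,0));st("park")
for n in("top","side"):
    p,d=optics.grab_frame(n);np.savez(f"pics/{n}1.npz",p=p,d=d)
    cv2.imwrite(f"pics/{n}1.png",p[...,::-1])
    X=cloud(d,optics.camera_params(n));x,y,z=np.moveaxis(X,-1,0)
    s=(x>300)&(x<680)&(y<-100)&(y>-400)&(z>54)&(z<68)
    L,lab,stt,ce=cv2.connectedComponentsWithStats(s.astype(np.uint8))
    for i in range(1,L):
        if stt[i,4]>150:print("slat",rect(X[lab==i][:,:2]),np.median(z[lab==i]))
    s=(x>430)&(x<680)&(y>120)&(y<380)&(z>54)&(z<65);print("crate",rect(X[s][:,:2]))
    m=(x>430)&(x<680)&(abs(y)<100)&(z>94)&(z<110)
    L,lab,stt,ce=cv2.connectedComponentsWithStats(m.astype(np.uint8))
    for i in range(1,L):
        if stt[i,4]>60:print("jar",np.array(cv2.minEnclosingCircle(X[lab==i][:,:2].astype(np.float32))[0]).round(1),X[lab==i].mean(0).round(1))
E
```

```text
hit False
down 12.53 [572.6 308.5  88. ] w 50.1 gf 0.0 F [0.4 0.2 0.4]
grip 12.88 [573.2 308.7  88.6] w 23.3 gf 30.2 F [ 0.3 -0.1  2. ]
up 13.92 [571.9 308.2 228.5] w 23.1 gf 30.0 F [ 0.3  0.3 -0.7]
touch True
set 17.35 [ 439.9 -267.6   72.5] w 23.1 gf 30.6 F [-1.   1.1  4.6]
open 17.73 [ 439.1 -266.9   71.5] w 50.0 gf 0.0 F [ 0.6 -0.  -0.1]
clear 18.82 [ 439.7 -267.5  230.2] w 50.0 gf 0.0 F [-0.4  0.  -0.6]
park 20.48 [470.   59.3 329.6] w 75.0 gf 0.0 F [-0.1 -0.3 -0.9]
slat (array([ 548.4, -249.2]), array([180.9,  24.5]), -81.46923351287842) 59.60994402948037
slat (array([ 439.8, -265.5]), array([180.4,  24.5]), -81.33939743041992) 59.61279517452109
crate (array([560.4, 243.4]), array([223.8, 149.9]), 75.48893737792969)
jar [630.3 -20. ] [630. -20. 102.]
jar [489.  -48.7] [488.8 -48.5 101.7]
slat (array([ 438.3, -268.9]), array([181.8,  24.5]), -81.49129676818848) 60.04625525333779
crate (array([559.9, 238.8]), array([225.1, 152.6]), 75.37911987304688)
jar [628.6 -24. ] [627.8 -21.7 101.2]
jar [487.6 -51.9] [487.2 -49.8 101.3]
```

View pics/side1.png

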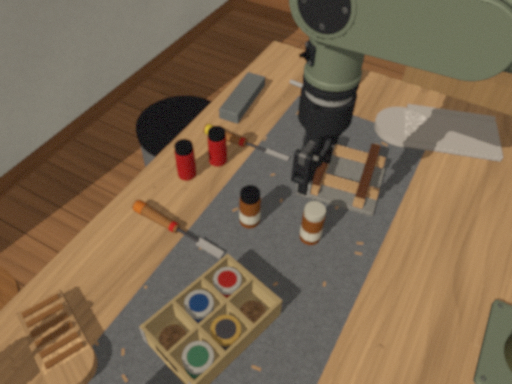

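View pics/top1.png

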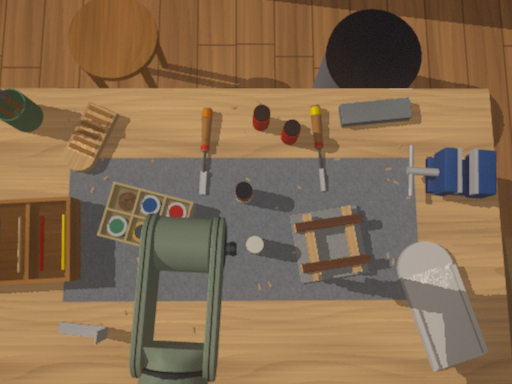

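Both dark slats lie across the loose pale ones: in the top view at (328,223) and (335,264). Commanded and measured positions agree to about 2 mm, which also gives the camera offsets. The empty corked cells are far-left (127,200 top; 172,337 side) and near-right (252,312 side), both clear now. The amber jars are at (244,190) and (255,244) in the top view. Next I'll move jar_b.

```bash
python3 - <<'E'
from h import *
c=optics.camera_params("side")
for P in((613.8,301.4,10),(507.8,180.2,10)):
    q=c["mtx"]@(c["R"]@np.array(P)+c["t"]);print("cell px",(q[:2]/q[2]).round())
pick((489,-50),-20,79,75,40,hi=250)
p=[507.8,180.2,250];ctrl.move_ptp(p,best(p,-14.6));st("over")
cv2.imwrite("pics/w2.png",optics.grab_frame("wrist")[0][...,::-1])
cv2.imwrite("pics/s2.png",optics.grab_frame("side")[0][150:,100:400,::-1])
E
```

```text
cell px [172. 338.]
cell px [252. 312.]
hit False
down 22.37 [488.8 -50.   78.8] w 75.1 gf 0.0 F [-0.3  0.5  0.7]
grip 22.73 [489.3 -50.3  79.5] w 46.9 gf 41.5 F [-0.3 -1.1  2.4]
up 23.88 [487.8 -49.7 248.2] w 46.9 gf 41.5 F [-0.1  0.5 -2.1]
over 24.8 [507.3 179.2 248.7] w 46.8 gf 41.5 F [ 0.   0.1 -2.7]
```

View pics/w2.png

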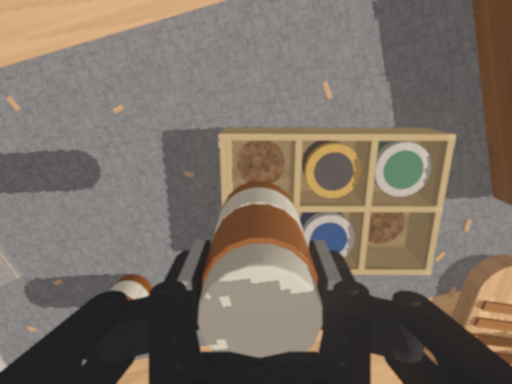

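The wrist view shows the jar held upright in line with the cork pad at (261,162), and the projected cell centres match the side-view corks exactly. I'll lower it in, then do jar_a.

```bash
python3 - <<'E'
from h import *
place((507.8,180.2),-14.6,89,68,slow=60)
z=sensors.read_state()
pick((630,-22),-20,79,75,40)
E
```

```text
touch True
set 27.82 [507.8 180.2  89.4] w 46.6 gf 42.3 F [ 0.2 -1.5  5.6]
open 28.17 [505.8 179.8  87.4] w 67.9 gf 0.0 F [ 0.6  0.1 -0.6]
clear 29.28 [507.7 180.2 250.2] w 68.1 gf 0.0 F [-0.4  0.8 -0.1]
hit False
down 31.64 [629.7 -22.   78.8] w 75.2 gf 0.0 F [-0.5  0.2 -0.1]
grip 32.01 [630.5 -22.3  79.6] w 46.9 gf 41.7 F [-1.  -0.6  1.5]
up 33.16 [628.8 -21.8 248. ] w 46.6 gf 41.6 F [-0.5 -0.2 -3.8]
```

```bash
python3 - <<'E'
from h import *
place((613.8,301.4),-14.6,89,68,slow=60)
p=[470,0,330];ctrl.move_ptp(p,best(p,0));st("park")
a=[]
for n in("top","side"):
    p,d=optics.grab_frame(n);a.append(p[...,::-1])
    X=cloud(d,optics.camera_params(n));x,y,z=np.moveaxis(X,-1,0)
    m=(x>430)&(x<680)&(y>120)&(y<380)&(z>100)&(z<120)
    L,lab,stt,ce=cv2.connectedComponentsWithStats(m.astype(np.uint8))
    for i in range(1,L):
        if stt[i,4]>60:print("jar",np.array(cv2.minEnclosingCircle(X[lab==i][:,:2].astype(np.float32))[0]).round(1),X[lab==i].mean(0).round(1))
cv2.imwrite("pics/end.png",np.hstack([a[0][100:320,40:400],a[1][120:340,100:400]]))
E
```

```text
touch True
set 37.06 [613.8 301.4  89.6] w 46.8 gf 42.4 F [-0.2 -0.2  6.1]
open 37.4 [611.7 300.6  86.5] w 68.1 gf 0.0 F [0.6 0.2 0.1]
clear 38.52 [613.9 301.4 250.7] w 68.2 gf 0.0 F [-0.7  0.2 -0.5]
park 39.81 [4.701e+02 4.000e-01 3.292e+02] w 68.1 gf 0.0 F [-0.6  0.5 -0.6]
jar [613.4 302.7] [612.6 302.1 111.7]
jar [507.3 181. ] [507.3 180.7 112.1]
jar [506.4 178.1] [505.4 180.4 110.9]
jar [612.9 299.7] [610.6 301.4 110.9]
```

View pics/end.png

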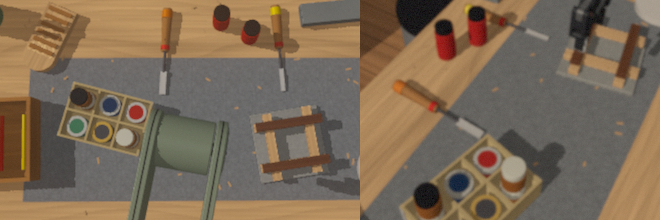

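The picture shows both jars upright in their cells, at (80,98) and (125,137), with tops at 112 mm as they should be. The slats are on the stack at (290,125) and (295,165), and the tins and gouges have not moved.

```bash
python3 -c "
from plant import ctrl
print(ctrl.finish_job())"
```

```text
the job is handed in; nothing more can be done
None
```

I handed the job in at about 40 s of the 72 s allowed: both dark slats are on the stack and both jars stand upright on their cork pads, all within about 3 mm of target by the cameras; the verdict itself was not shown.

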